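# Stack a valve and hold its plunger down

## Robot

A 6-joint arm with a two-finger parallel gripper is mounted at the origin on the work surface. World frame = base frame: x ahead of the robot, y to its left, z up, the work surface at z = 0. Lengths are in m, angles in degrees, forces in N, time in s.
With the tool pointing down it reaches from about 0.4 to 0.825 m from the base axis. Payload 7 kg.
Tool frame: the origin (TCP) lies between the finger pads; the fingertips stand 22 mm ahead of it and the grasp point (between the pads) lies 3 mm ahead of it; z points along the fingers, y is the line along which they close (so a half turn about z gives the same grasp; the last joint's range is limited). The gripper opens to 88 mm and grips with 3 to 60 N. Pads are 19 mm wide; open, the fingers measure 130 mm over their backs; the gripper's body (78 mm by 193 mm) begins 47 mm behind the grasp point.
Start: joints at [91.736, 20.546, 0.682, 0, -70.136, -16.507], TCP at [0.172, 0.653, 0.249] pointing down, gripper open.
Joint ranges: [-176.03, 176.03], [-82.01, 121.73], [-58.28, 71.71], [-173.87, 95.51], [-174.79, -0.11], [-173.66, 173.66]. Speed limits (degrees/s): [136.94, 136.94, 172.46, 180, 180, 180].

## Interface

Orientations are given as [roll, pitch, yaw] about the fixed x, y, z axes, in that order (R = Rz(yaw) Ry(pitch) Rx(roll)).
In Python, from plant import ctrl gives the robot as it stands.
- The arm moves only by the tool apply_moves, never from a script. Its argument "targets" is a list of rows, each an object with "travel": the shift along the tool's x, y, z in mm, a list of three; "roll": the turn about the tool's z in degrees; "jaw": the finger opening in mm, from 0 to 87.6. In form: [{"travel": [tx, ty, tz], "roll": roll, "jaw": jaw}, ...]. A call has 1 to 10 rows; each row shifts and turns the commanded pose from where the row before left it, along the tool's axes as they then stand; what a row does not reach is not made up. A row lasts 1/10 s, in which the tool goes at most 50 mm and 8.59 degrees, less where a joint would pass 70% of its speed; a pose out of reach is approached as far as the arm can. A call with a gripper value outside its range is refused whole. The fingers move at their own pace and stop on an object; the grip force is fixed at half the most. Time passes only in rows, so rows that do not move let the fingers close. It gives the time, the measured TCP pose, the force, the opening and the grip force at its end, in the units of the state.
- ctrl.get_obs(): the state, without advancing time (a new reading comes with each control period).
- ctrl.snapshot(name): name is "side" or "top"; returns the picture (400x640x3 uint8, red, green, blue); there is no depth.
- ctrl.calibration(name): a dict with "K" (3x3 intrinsics, pixels), "dist_coeffs" ([k1, k2, p1, p2, k3] as OpenCV has them; the pictures are not rectified), "extrinsics" (4x4, takes a point from camera to world coordinates). Camera axes: x right, y down, z forward; pixel columns grow to the right and rows downward; lengths in m; the calibration is good to about 2 mm. A picture is of the moment at which its call begins. calibration takes no time and is no camera call.
- ctrl.close_job(): hands the job in; it is judged then, once.
The state is a dict: "clock": time; "joint_pos": joint angles; "qvel": joint speeds; "tau": joint torques, N m; "tool_pos": TCP position; "orientation": TCP orientation; "force": force on the tool from outside, world axes, zero at the start; "moment": the same for the moment, N m; "opening": finger opening in m; "gripper_force": force on a finger pad.
Only numpy, scipy, OpenCV 4.12 (cv2) and the standard library are available. Lean on these libraries where they do the work, as an engineer would, in place of code of your own. Each camera call takes 0.05 s, during which the arm holds its last target. There are 200 camera calls.

## Task

On the valve body in the fixture, set down the plain spacer ring flat between the four locating pins, then the necked cover on top of it, neck up; drop neither of them. Then take the stylus out of its holder by the handle, reach its tip down through the hole in the cover and press the spring plunger inside fully down. Finish while still gripping the stylus and holding the plunger down; leave the vise, bin and torch where they are.

Things in the scene. Friction and masses are not known exactly. Their poses are not given: they have to be found in the camera images.
- fixture: Fixed dark steel base plate 124 x 124 x 12 mm carrying a clamped round aluminium valve body, 84 mm diameter, 24 mm high, and on that four upright pins, 10 mm diameter, 38 mm high (the last 7 mm tapered), centres 34.25 mm from the middle, on the diagonals of the fixture's x and y axes. Origin: centre of the underside, z up.
- nest (a point): Centre of the valve body's top face, the pocket floor between the pins, 36 mm above the table; axes as the fixture's. The pins enclose a round pocket 58.5 mm across; the gaps between neighbouring pins, 38 mm wide, face the +-x and +-y axes and leave room for fingers.
- plunger (a joint): Press of the spring plunger in the valve body, m: 0 = up (free), 0.006 = fully down. It starts to move at about 2 N and is fully down at about 6 N; it springs back when released. At 0 its top stands 14 mm above the pocket floor.
- plunger_top (a point): Centre of the flat top of the plunger (steel pin, 18 mm diameter) in the middle of the pocket; moves down with it. With spacer and cover in place it lies 44 mm below the mouth of the cover's hole.
- spacer: Loose plain aluminium ring, outside diameter 56 mm, bore 30 mm, 24 mm high, lying flat on the table, 75 to 155 g. Origin: centre of its underside, z up along its axis.
- cover: Loose aluminium cover, flange down: round flange 56 mm diameter, 10 mm thick, and a round neck 30 mm diameter rising 24 mm above it (34 mm overall); hole of 15 mm diameter right through; 100 to 200 g. Origin: centre of the flange's underside, z up through the neck. Seated on the spacer its origin is 24 mm above the pocket floor.
- cover_hole (a point): Centre of the mouth of the hole at the top of the cover's neck, 34 mm above the cover's origin.
- holder: Fixed light wooden block 64 x 64 x 70 mm with a vertical hole of 12 mm diameter right through its middle, in which the stylus stands. Origin: centre of its underside on the table.
- stylus: Loose stylus standing upright in the holder, 80 g: steel shaft 8 mm diameter, 64 mm long, rounded tip down; collar 28 mm diameter, 6 mm thick, resting on the holder's top; above it a round aluminium handle 19 mm diameter, 54 mm long. 124 mm overall. Origin: the tip end, z up along the shaft.
- stylus_tip (a point): The lowest point of the stylus shaft, at its origin; 6 mm above the table at the start.
- stylus_grip (a point): Point on the axis inside the stylus handle, 100 mm above its tip, 24 mm below the handle's top end; where to grip.
- vise: Bystander: small steel vise block, 70 x 50 x 48 mm, with a 10 mm screw end sticking out 30 mm on its +x side, loose. Origin: centre of its underside.
- bin: Bystander: blue open parts bin with fittings, 90 x 110 x 60 mm, loose. Origin: centre of its underside.
- torch: Bystander: small metal inspection torch lying down, 100 mm long along its y axis, 30 mm thick, loose. Origin: centre of its underside.
There are look-alikes about, which are no part of the job. Leave any brown look-alike of the cover alone. Leave any yellow look-alike of the stylus alone.

How it is judged:
By the outcome, as a careful person would: the job done as asked, in the order asked, and still so for the second after the job is handed in, while the arm keeps its last pose, push and grip.
It also fails if it takes over 67 s, if anything falls off the work surface, if the arm or the gripper's body presses on something with over 40 N, if the wrist force passes 120 N, or if a joint passes its speed limit or range.

## Working session

There is one attempt and no reset: what is moved stays moved. The work goes in short steps, Python scripts to look and compute and a tool call to move; the robot and the scene stay as the last step left them, time stands still between calls to the robot, and variables do not carry over. Pictures are saved under pics/ and viewed, at most 10 in all, crops included, and the job is handed in when it is done.

Besides the shell and the picture viewer there is one more tool, called after ">>>" by a JSON object that holds its "fn" and its "kwargs", one argument or row to a line. apply_moves: Moves the arm, as the interface text tells. Its arguments: {"type":"object","properties":{"targets":{"type":"array","items":{"type":"object","properties":{"travel":{"type":"array","items":{"type":"number"}},"roll":{"type":"number"},"jaw":{"type":"number"}}}}},"required":["targets"]}

```bash
mkdir -p pics
cat > h.py <<'E'
import numpy as np, cv2
from plant import ctrl
def snap(n,f):
    im=ctrl.snapshot(n); cv2.imwrite('pics/'+f,im[:,:,::-1]); return im
def ray(n,uv):
    c=ctrl.calibration(n); K=np.array(c['K'],float); d=np.array(c['dist_coeffs'],float); T=np.array(c['extrinsics'])
    p=cv2.undistortPoints(np.array([[uv]],float),K,d)[0,0]
    return T[:3,3],T[:3,:3]@np.array([p[0],p[1],1.])
def onz(n,uv,z):
    o,d=ray(n,uv); return o+d*(z-o[2])/d[2]
def proj(n,P):
    c=ctrl.calibration(n); T=np.linalg.inv(np.array(c['extrinsics'])); 
    return cv2.projectPoints(np.array([P],float),cv2.Rodrigues(T[:3,:3])[0],T[:3,3],np.array(c['K'],float),np.array(c['dist_coeffs'],float))[0][0,0]
E
python3 - <<'E'
from h import *
a=snap('top','t0.png'); b=snap('side','s0.png')
for n in('top','side'):
    c=ctrl.calibration(n); print(n,np.round(c['K'],1).tolist(),np.round(c['extrinsics'],3).tolist(),c['dist_coeffs'])
o=ctrl.get_obs(); print(o)
E
```

```text
top [[406.5, 0.0, 322.2], [0.0, 406.5, 198.6], [0.0, 0.0, 1.0]] [[0.016, -0.99, 0.138, 0.466], [-1.0, -0.014, 0.013, 0.012], [-0.011, -0.138, -0.99, 0.906], [0.0, 0.0, 0.0, 1.0]] [-0.00570386  0.          0.          0.          0.        ]
side [[377.0, 0.0, 323.6], [0.0, 377.0, 208.8], [0.0, 0.0, 1.0]] [[0.95, -0.198, 0.24, 0.359], [-0.311, -0.61, 0.729, -0.691], [0.001, -0.767, -0.641, 0.721], [0.0, 0.0, 0.0, 1.0]] [-0.04133379  0.          0.          0.          0.        ]
{'clock': 0.1, 'joint_pos': array([ 9.17352895e+01,  2.05895801e+01,  6.39197532e-01, -1.94795120e-02,
       -7.01351610e+01, -1.65066582e+01]), 'qvel': array([-0.06092678, -0.02532344,  0.13897072,  0.01039625, -0.00628523,
        0.08579038]), 'tau': array([-9.81662524e-04, -5.84165955e+01,  2.93752903e+01,  7.01545671e+00,
        1.01550415e-02, -6.05076070e-05]), 'tool_pos': array([0.17201221, 0.65229835, 0.2476868 ]), 'orientation': array([ 1.79912778e+02, -6.74963005e-03, -1.47779965e+01]), 'force': array([-0.13087445, -0.85171413,  0.79480089]), 'moment': array([-0.04232815, -0.00249118, -0.04200775]), 'gripper_force': 0.0, 'opening': 0.08728507981187819}
```

View pics/t0.png

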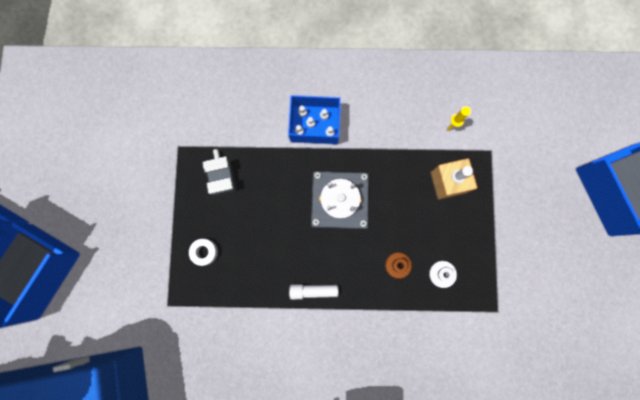

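View pics/s0.png

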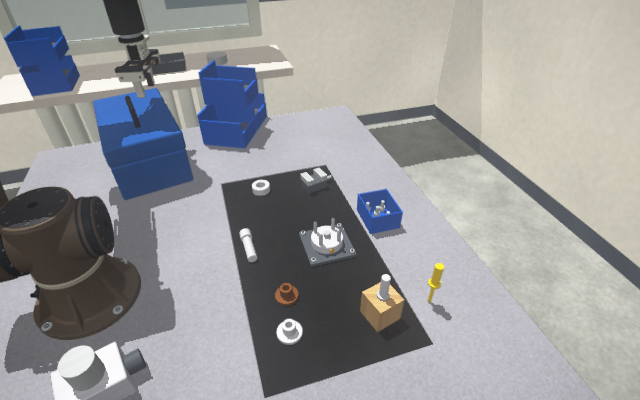

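The top view shows the spacer ring at (203,252), the white cover at (443,274) with a brown look-alike at (399,265), and the fixture at (340,198). The grey stylus stands in the wooden holder at (465,172), with a yellow look-alike at (459,117). The side view agrees: spacer (261,187), white cover (289,331), brown (286,293), stylus (385,287), yellow (437,277).

By the description I choose the white cover, the grey stylus and the plain ring.

Run:
```python
from h import *
a=cv2.imread('pics/t0.png'); b=cv2.imread('pics/s0.png')
cr=lambda im,u,v,r=33:cv2.resize(im[v-r:v+r,u-r:u+r],(264,264),interpolation=cv2.INTER_CUBIC)
cv2.imwrite('pics/crop.png',np.vstack([np.hstack([cr(a,203,252),cr(a,430,270),cr(a,460,178)]),np.hstack([cr(a,340,200),cr(b,328,240),cr(b,382,300)])]))
def blob(im,n,u,v,z,thr,r=22):
    p=im[v-r:v+r,u-r:u+r].astype(int); m=((p.min(2)>thr)).astype(np.uint8)
    cs,_=cv2.findContours(m,cv2.RETR_EXTERNAL,cv2.CHAIN_APPROX_NONE); c=max(cs,key=cv2.contourArea)
    e=cv2.fitEllipse(c); c0=np.array(e[0])+[u-r,v-r]
    P=onz(n,c0,z); print(n,np.round(c0,1),np.round(e[1],1),np.round(P,4))
for n,im,l in(('top',a,[(203,252,.024),(443,274,.010),(340,198,.036)]),('side',b,[(261,187,.024),(289,331,.010),(326,240,.036)])):
    for u,v,z in l:
        for t in(100,140): blob(im,n,u,v,z,t)
```

```text
top [201.9 251.8] [26.8 28. ] [0.469  0.2822 0.024 ]
top [201.8 251.8] [26.  26.7] [0.469  0.2823 0.024 ]
top [442.7 273.9] [26.6 27.7] [ 0.43   -0.2393  0.01  ]
top [442.8 274. ] [25.9 26.8] [ 0.4298 -0.2395  0.01  ]
top [338.9 197.6] [49.4 51.1] [ 0.59   -0.0122  0.036 ]
top [339.7 198.1] [39.4 39.8] [ 0.5887 -0.014   0.036 ]
side [254.4 171.1] [13.5 55.9] [0.4634 0.3557 0.024 ]
side [253.9 170.9] [12.9 56.5] [0.462  0.3573 0.024 ]
side [289.  331.3] [25.1 26.2] [ 0.4284 -0.2453  0.01  ]
side [288.9 331. ] [23.5 25.4] [ 0.4284 -0.2445  0.01  ]
side [325.8 241.8] [40.1 46.2] [ 0.579  -0.0388  0.036 ]
side [325.8 237.2] [22.9 30. ] [ 0.5846 -0.0228  0.036 ]
```

View pics/crop.png

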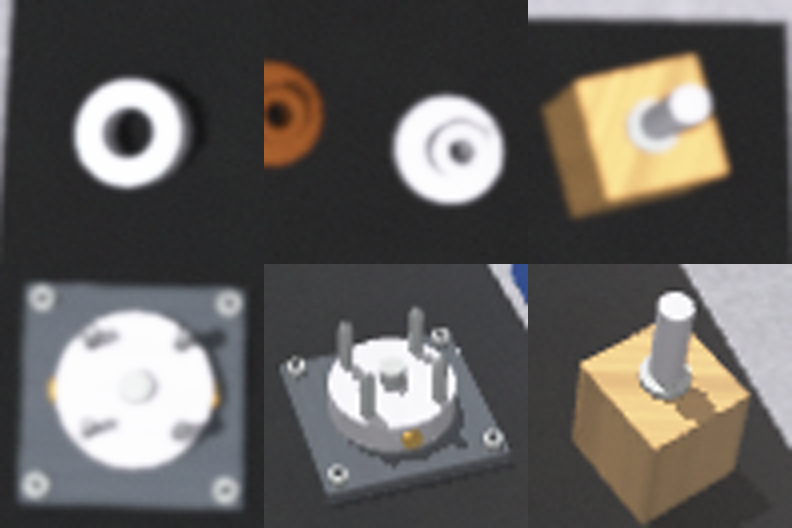

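The close crop confirms the choices: a plain white ring, the white necked cover with the brown one to its left, and the grey stylus in the wood block. The fixture's four screws are visible near top-view pixels (317,175), (364,176), (316,222) and (363,223).

Run:
```python
from h import *
a=cv2.imread('pics/t0.png'); b=cv2.imread('pics/s0.png')
# screws from crops (scale 4)
T=np.array([(41,34),(229,38),(225,226),(36,221)])/4+[307,167]
S=np.array([(297,102),(441,72),(492,174),(338,209)],float); S[:,0]-=264; S=S/4+[295,207]
for n,q in(('top',T),('side',S)):
    P=np.array([onz(n,p,.014) for p in q]); c=P.mean(0); e=[np.degrees(np.arctan2(*(P[j]-P[i])[[1,0]])) for i,j in((0,1),(1,2),(2,3),(3,0))]
    print(n,'fixture',np.round(c,4),np.round(e,1),[round(float(np.linalg.norm(P[i]-P[i-1])),4) for i in range(4)])
# plunger top, z=.05 ; stylus top z=.130 ; collar
for n,uv,z,t in(('top',(340.5+.5*0,262/4*0+197.5),.05,'plg'),('top',(396+0,0),0,'')):
    if t: print(t,onz(n,uv,z))
g=lambda u,v,ox,oy,cx,cy:((u-ox)/4+cx-33,(v-oy)/4+cy-33)
print('plg top',onz('top',g(139,385,0,264,340,200),.05),'side',onz('side',g(395,366,264,264,328,240),.05))
print('stylus top',onz('top',g(691,104,528,0,460,178),.130),'side',onz('side',g(678,304,528,264,382,300),.130))
print('collar top',onz('top',g(656,126,528,0,460,178),.076),'side',onz('side',g(665,380,528,264,382,300),.074))
p=b[170:203,243:280].min(2); m=(p>140).astype(np.uint8); c=max(cv2.findContours(m,0,1)[0],key=cv2.contourArea); e=cv2.fitEllipse(c); q=np.array(e[0])+[243,170]; print('spacer side',q,e[1],onz('side',q,.020))
o=cv2.imread('pics/t0.png')[255:293,424:462].min(2)
```

```text
top fixture [ 0.5894 -0.0157  0.014 ] [-90.5 178.9  89.3  -0.5] [0.1047, 0.1049, 0.105, 0.1038]
side fixture [ 0.5899 -0.0171  0.014 ] [ -1.  -91.1 179.   88.9] [0.1024, 0.1035, 0.1023, 0.1035]
plg [ 0.5881763  -0.01523832  0.05      ]
plg top [ 0.58875156 -0.01789053  0.05      ] side [ 0.59015493 -0.02152025  0.05      ]
stylus top [ 0.63224814 -0.258994    0.13      ] side [ 0.63362718 -0.26140345  0.13      ]
collar top [ 0.63193588 -0.25937289  0.076     ] side [ 0.63101584 -0.26540528  0.074     ]
spacer side [252.21751881 173.57074642] (7.4724884033203125, 48.0959587097168) [0.45470708 0.34975832 0.02      ]
```

>>> {"fn": "apply_moves", "kwargs": {
  "targets": [
    {"travel": [35, 30, 0], "roll": -7, "jaw": 87},
    {"travel": [25, 35, 10], "roll": -7.5, "jaw": 87},
    {"travel": [25, 35, 10], "roll": 0, "jaw": 87},
    {"travel": [25, 35, 10], "roll": 0, "jaw": 87},
    {"travel": [25, 35, 10], "roll": 0, "jaw": 87},
    {"travel": [25, 35, 10], "roll": 0, "jaw": 87},
    {"travel": [25, 35, 10], "roll": 0, "jaw": 87},
    {"travel": [25, 35, 10], "roll": 0, "jaw": 87},
    {"travel": [25, 35, 0], "roll": 0, "jaw": 87},
    {"travel": [25, 35, 0], "roll": 0, "jaw": 87}
  ]
}}

```text
clock: 1.1
tool_pos: [0.4174, 0.2939, 0.1781]
orientation: [180.0, 0.0, -0.3]
force: [0.6, 0.3, -0.6]
opening: 0.0867
gripper_force: 0.0
```

>>> {"fn": "apply_moves", "kwargs": {
  "targets": [
    {"travel": [26, 6, 0], "roll": 0.7, "jaw": 87},
    {"travel": [26, 6, 30], "roll": 0, "jaw": 87},
    {"travel": [0, 0, 40], "roll": 0, "jaw": 87},
    {"travel": [0, 0, 35], "roll": 0, "jaw": 87},
    {"travel": [0, 0, 0], "roll": 0, "jaw": 87},
    {"travel": [0, 0, 0], "roll": 0, "jaw": 87}
  ]
}}

```text
clock: 1.7
tool_pos: [0.4689, 0.283, 0.0737]
orientation: [179.9, 0.0, -0.9]
force: [-0.5, 1.3, 1.1]
opening: 0.0873
gripper_force: 0.0
```

Run:
```python
from h import *
o=ctrl.get_obs(); print(o['tool_pos'],o['orientation'])
a=snap('top','t1.png'); b=snap('side','s1.png')
p=proj('top',(.469,.282,.04)).astype(int); q=proj('side',(.469,.282,.04)).astype(int); print(p,q)
cr=lambda im,u,v,r=40:cv2.resize(im[v-r:v+r,u-r:u+r,::-1],(400,400),interpolation=cv2.INTER_CUBIC)
cv2.imwrite('pics/c1.png',np.hstack([cr(a,*p),cr(b,*q)]))
```

```text
[0.46889342 0.28301637 0.07369703] [ 1.79905843e+02  4.25250639e-02 -9.42615963e-01]
[199 251] [259 179]
```

View pics/c1.png

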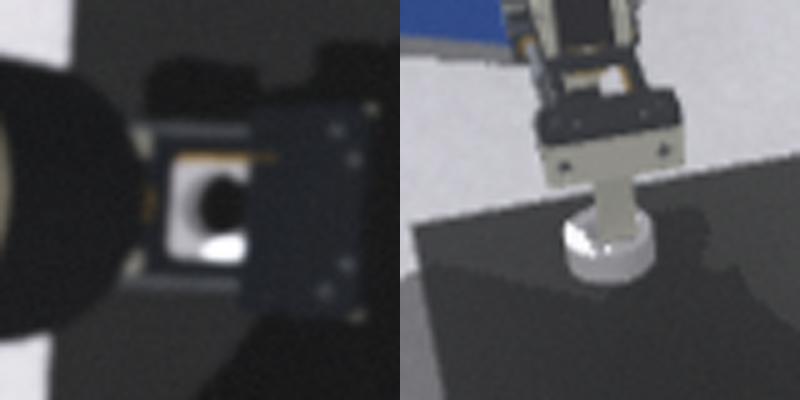

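The gripper straddles the ring: in the right crop the finger at (615,210) is centred over the ring at (608,245). I descend and grip.

>>> {"fn": "apply_moves", "kwargs": {
  "targets": [
    {"travel": [0, 0, 25], "roll": 0, "jaw": 87},
    {"travel": [0, 0, 17], "roll": 0, "jaw": 87},
    {"travel": [0, 0, 5], "roll": 0, "jaw": 87},
    {"travel": [0, 0, 0], "roll": 0, "jaw": 60},
    {"travel": [0, 0, 0], "roll": 0, "jaw": 50},
    {"travel": [0, 0, 0], "roll": 0, "jaw": 50},
    {"travel": [0, 0, 0], "roll": 0, "jaw": 50},
    {"travel": [0, 0, 0], "roll": 0, "jaw": 50}
  ]
}}

```text
clock: 2.6
tool_pos: [0.4692, 0.2834, 0.0273]
orientation: [-180.0, -0.0, -1.0]
force: [-1.7, -0.5, 5.1]
opening: 0.0557
gripper_force: 30.0
```

>>> {"fn": "apply_moves", "kwargs": {
  "targets": [
    {"travel": [0, 0, -20], "roll": 0, "jaw": 50},
    {"travel": [0, 0, -40], "roll": 0, "jaw": 50},
    {"travel": [0, 0, -40], "roll": 0, "jaw": 50},
    {"travel": [15, 35, 0], "roll": 0, "jaw": 50},
    {"travel": [20, 45, 0], "roll": 0, "jaw": 50},
    {"travel": [20, 45, 0], "roll": 0, "jaw": 50},
    {"travel": [20, 45, 0], "roll": 0, "jaw": 50},
    {"travel": [20, 45, 0], "roll": 0, "jaw": 50},
    {"travel": [20, 45, 0], "roll": 0, "jaw": 50},
    {"travel": [10, 37, 0], "roll": 0, "jaw": 50}
  ]
}}

```text
clock: 3.6
tool_pos: [0.5898, -0.0184, 0.1265]
orientation: [180.0, -0.0, -1.0]
force: [0.8, 0.1, -1.4]
opening: 0.0557
gripper_force: 30.0
```

>>> {"fn": "apply_moves", "kwargs": {
  "targets": [
    {"travel": [0, 0, 0], "roll": 0, "jaw": 50},
    {"travel": [0, 0, 0], "roll": 0, "jaw": 50},
    {"travel": [0, 0, 0], "roll": 0, "jaw": 50}
  ]
}}

```text
clock: 3.9
tool_pos: [0.5886, -0.0154, 0.1265]
orientation: [-180.0, 0.0, -1.0]
force: [0.1, 0.3, -0.6]
opening: 0.0557
gripper_force: 30.0
```

Run:
```python
from h import *
o=ctrl.get_obs(); print(o['tool_pos'],o['orientation'],o['opening'],o['gripper_force'],o['force'])
a=snap('top','t2.png'); b=snap('side','s2.png')
p=proj('top',(.5895,-.0165,.09)).astype(int); q=proj('side',(.5895,-.0165,.07)).astype(int); print(p,q)
cr=lambda im,u,v,r=40:cv2.resize(im[v-r:v+r,u-r:u+r,::-1],(400,400),interpolation=cv2.INTER_CUBIC)
cv2.imwrite('pics/c2.png',np.hstack([cr(a,*p),cr(b,*q)]))
```

```text
[ 0.58855143 -0.01542174  0.12648394] [-1.79994628e+02  1.41738949e-02 -9.61278786e-01] 0.05567386116139145 29.999918192625046 [ 0.08958666  0.31772117 -0.55813583]
[341 194] [326 225]
```

View pics/c2.png

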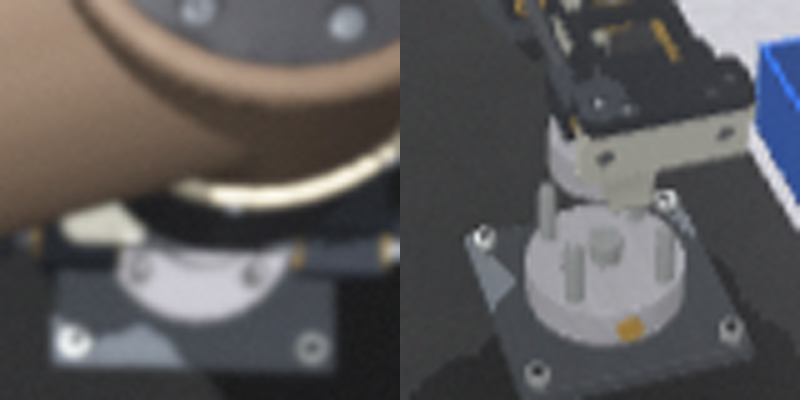

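The gripper holding the ring hangs over the fixture. The side crop shows three pins at (547,210), (573,272) and (663,252) and the ring's left edge at (549,160). I lower it to just above the pin tops and compare the projected ring and pin positions with the picture.

>>> {"fn": "apply_moves", "kwargs": {
  "targets": [
    {"travel": [1, 1, 10], "roll": 0, "jaw": 50},
    {"travel": [0, 0, 10], "roll": 0, "jaw": 50},
    {"travel": [0, 0, 0], "roll": 0, "jaw": 50},
    {"travel": [0, 0, 0], "roll": 0, "jaw": 50}
  ]
}}

```text
clock: 4.4
tool_pos: [0.5895, -0.0168, 0.1059]
orientation: [180.0, 0.1, -0.9]
force: [0.1, 0.1, -0.7]
opening: 0.0557
gripper_force: 30.0
```

Run:
```python
from h import *
o=ctrl.get_obs(); t=o['tool_pos']; print(t)
b=snap('side','s3.png'); N=np.array([.5896,-.0165])
u0,v0=286,180; W,H,s=90,80,8
im=cv2.resize(b[v0:v0+H,u0:u0+W,::-1],(W*s,H*s-0),interpolation=cv2.INTER_CUBIC)[:600]
def draw(c,r,z,col):
    for k in np.arange(0,360,6):
        q=proj('side',(c[0]+r*np.cos(np.radians(k)),c[1]+r*np.sin(np.radians(k)),z)); cv2.circle(im,tuple(int(x) for x in ((q-[u0,v0]+.5)*s)),1,col,-1)
draw(t,.028,t[2]-.0273,(0,0,255)); draw(N,.042,.036,(0,255,0)); draw(N,.042,.012,(0,255,0))
for k in(45,135,225,315):
    a=np.radians(k-1); c=N+.03425*np.array([np.cos(a),np.sin(a)]); draw(c,.005,.067,(255,0,0)); draw(c,.005,.036,(255,255,0))
cv2.imwrite('pics/c3.png',im)
```

```text
[ 0.58945713 -0.01676817  0.10589094]
```

View pics/c3.png

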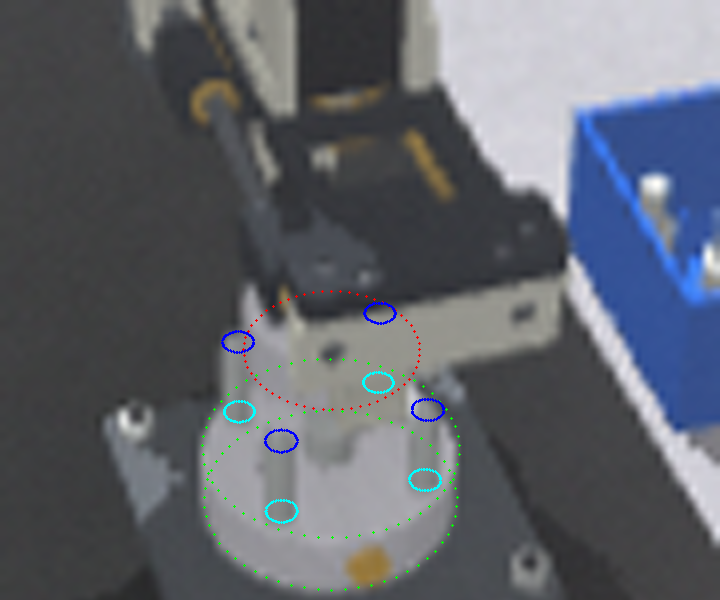

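The overlay fits: the body's left edge is predicted at 201 and seen at about 203, and the ring's left edge is predicted at 245 and seen at about 242. That is within about 1 mm, so I go down by feel.

>>> {"fn": "apply_moves", "kwargs": {
  "targets": [
    {"travel": [0, 0, 4], "roll": 0, "jaw": 50},
    {"travel": [0, 0, 3], "roll": 0, "jaw": 50},
    {"travel": [0, 0, 2], "roll": 0, "jaw": 50},
    {"travel": [0, 0, 2], "roll": 0, "jaw": 50},
    {"travel": [0, 0, 0], "roll": 0, "jaw": 50}
  ]
}}

```text
clock: 4.95
tool_pos: [0.5896, -0.017, 0.0953]
orientation: [180.0, 0.0, -1.0]
force: [-0.3, 0.5, -0.6]
opening: 0.0554
gripper_force: 30.0
```

>>> {"fn": "apply_moves", "kwargs": {
  "targets": [
    {"travel": [0, 0, 2], "roll": 0, "jaw": 50},
    {"travel": [0, 0, 2], "roll": 0, "jaw": 50},
    {"travel": [0, 0, 2], "roll": 0, "jaw": 50},
    {"travel": [0, 0, 2], "roll": 0, "jaw": 50},
    {"travel": [0, 0, 0], "roll": 0, "jaw": 50}
  ]
}}

```text
clock: 5.45
tool_pos: [0.5894, -0.0169, 0.0871]
orientation: [180.0, 0.0, -1.0]
force: [-2.4, 1.5, -1.1]
opening: 0.0552
gripper_force: 30.0
```

It is inside the pins with a light touch, so I nudge with the reaction and continue.

>>> {"fn": "apply_moves", "kwargs": {
  "targets": [
    {"travel": [-0.4, -0.3, 3], "roll": 0, "jaw": 50},
    {"travel": [0, 0, 4], "roll": 0, "jaw": 50},
    {"travel": [0, 0, 4], "roll": 0, "jaw": 50},
    {"travel": [0, 0, 4], "roll": 0, "jaw": 50},
    {"travel": [0, 0, 4], "roll": 0, "jaw": 50},
    {"travel": [0, 0, 0], "roll": 0, "jaw": 50}
  ]
}}

```text
clock: 6.05
tool_pos: [0.5893, -0.0168, 0.0678]
orientation: [180.0, 0.0, -1.0]
force: [0.1, -0.1, -1.3]
opening: 0.0556
gripper_force: 30.0
```

Now the last 4–5 mm to the floor.

>>> {"fn": "apply_moves", "kwargs": {
  "targets": [
    {"travel": [0, 0, 2], "roll": 0, "jaw": 50},
    {"travel": [0, 0, 2], "roll": 0, "jaw": 50},
    {"travel": [0, 0, 0.5], "roll": 0, "jaw": 50},
    {"travel": [0, 0, 0], "roll": 0, "jaw": 50}
  ]
}}

```text
clock: 6.45
tool_pos: [0.5894, -0.0166, 0.064]
orientation: [180.0, 0.0, -1.0]
force: [-2.0, 0.5, -0.8]
opening: 0.0556
gripper_force: 30.0
```

>>> {"fn": "apply_moves", "kwargs": {
  "targets": [
    {"travel": [-0.3, 0, 0.5], "roll": 0, "jaw": 50},
    {"travel": [0, 0, 0.5], "roll": 0, "jaw": 50},
    {"travel": [0, 0, 0], "roll": 0, "jaw": 50}
  ]
}}

```text
clock: 6.75
tool_pos: [0.5894, -0.0166, 0.0633]
orientation: [-180.0, -0.0, -1.0]
force: [-0.7, 1.4, 1.3]
opening: 0.0551
gripper_force: 30.0
```

>>> {"fn": "apply_moves", "kwargs": {
  "targets": [
    {"travel": [0, 0, 0.3], "roll": 0, "jaw": 50},
    {"travel": [0, 0, 0], "roll": 0, "jaw": 60},
    {"travel": [0, 0, 0], "roll": 0, "jaw": 75},
    {"travel": [0, 0, 0], "roll": 0, "jaw": 80},
    {"travel": [0, 0, 0], "roll": 0, "jaw": 80},
    {"travel": [0, 0, -20], "roll": 0, "jaw": 80},
    {"travel": [0, 0, -40], "roll": 0, "jaw": 80},
    {"travel": [0, 0, -40], "roll": 0, "jaw": 80},
    {"travel": [0, 0, -10], "roll": 0, "jaw": 80}
  ]
}}

```text
clock: 7.65
tool_pos: [0.5915, -0.0164, 0.1776]
orientation: [-179.9, -0.4, -0.9]
force: [0.8, 0.3, -0.3]
opening: 0.0801
gripper_force: 0.0
```

>>> {"fn": "apply_moves", "kwargs": {
  "targets": [
    {"travel": [-26, 38, 0], "roll": 0, "jaw": 70},
    {"travel": [-26, 38, 0], "roll": 0, "jaw": 60},
    {"travel": [-26, 38, 0], "roll": 0, "jaw": 60},
    {"travel": [-26, 38, 0], "roll": 0, "jaw": 60},
    {"travel": [-26, 38, 25], "roll": 0, "jaw": 60},
    {"travel": [-26, 36, 35], "roll": 0, "jaw": 60},
    {"travel": [0, 0, 25], "roll": 0, "jaw": 60},
    {"travel": [0, 0, 0], "roll": 0, "jaw": 60},
    {"travel": [0, 0, 0], "roll": 0, "jaw": 60}
  ]
}}

```text
clock: 8.55
tool_pos: [0.4339, -0.2342, 0.0932]
orientation: [180.0, 0.0, -1.0]
force: [0.4, -0.0, 0.6]
opening: 0.0599
gripper_force: 0.0
```

Run:
```python
from h import *
o=ctrl.get_obs(); t=o['tool_pos']; print(t)
a=snap('top','t4.png'); b=snap('side','s4.png')
def crop(n,im,P,w,h,s,f=None):
    p=proj(n,P).astype(int); x,y=p[0]-w//2,p[1]-h//2
    return cv2.resize(im[y:y+h,x:x+w,::-1].copy(),(w*s,h*s),interpolation=cv2.INTER_CUBIC),x,y
C,_,_=crop('side',b,(.4295,-.24,.04),66,80,6); 
D,_,_=crop('top',a,(.5895,-.0165,.05),66,80,6)
cv2.imwrite('pics/c4.png',np.hstack([C,D]))
```

```text
[ 0.43389222 -0.23417828  0.09317847]
```

View pics/c4.png

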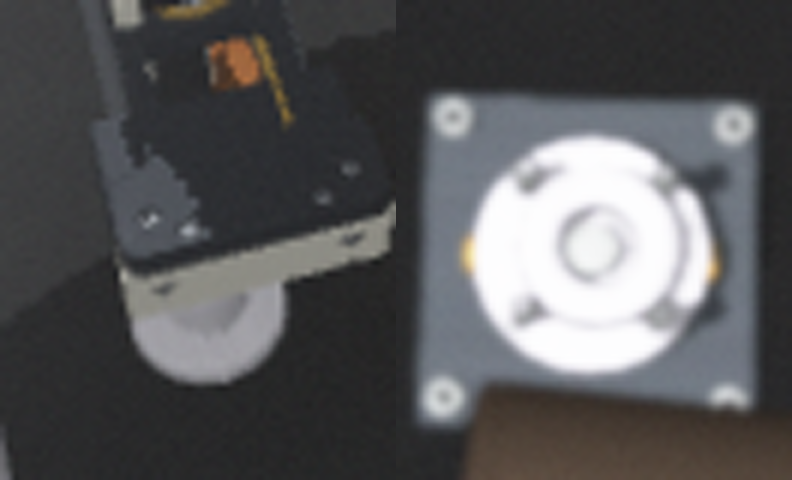

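The spacer sits concentric between the pins in the top view (centre ~(592,250) in the crop). The gripper is over the cover but about 6 mm short, so I correct and go down onto the neck.

>>> {"fn": "apply_moves", "kwargs": {
  "targets": [
    {"travel": [-4.3, 5.8, 0], "roll": 0, "jaw": 60},
    {"travel": [0, 0, 20], "roll": 0, "jaw": 60},
    {"travel": [0, 0, 25], "roll": 0, "jaw": 60},
    {"travel": [0, 0, 13], "roll": 0, "jaw": 60},
    {"travel": [0, 0, 0], "roll": 0, "jaw": 45},
    {"travel": [0, 0, 0], "roll": 0, "jaw": 35},
    {"travel": [0, 0, 0], "roll": 0, "jaw": 25},
    {"travel": [0, 0, 0], "roll": 0, "jaw": 25},
    {"travel": [0, 0, 0], "roll": 0, "jaw": 25}
  ]
}}

```text
clock: 9.55
tool_pos: [0.4298, -0.2399, 0.0358]
orientation: [180.0, -0.1, -1.0]
force: [-0.5, 0.9, 5.0]
opening: 0.0282
gripper_force: 30.0
```

>>> {"fn": "apply_moves", "kwargs": {
  "targets": [
    {"travel": [0, 0, 0], "roll": 0, "jaw": 25},
    {"travel": [0, 0, 0], "roll": 0, "jaw": 25}
  ]
}}

```text
clock: 9.75
tool_pos: [0.4298, -0.2399, 0.0358]
orientation: [180.0, -0.1, -0.9]
force: [-1.2, 0.8, 8.1]
opening: 0.0286
gripper_force: 30.0
```

Run:
```python
from h import *
o=ctrl.get_obs(); t=o['tool_pos']; print(t,o['opening'],o['force'],o['moment'])
b=snap('side','s5.png')
p=proj('side',(.4295,-.24,.02)).astype(int); w,h,s=70,70,8; x,y=p[0]-w//2,p[1]-h//2
im=cv2.resize(b[y:y+h,x:x+w,::-1],(w*s,h*s),interpolation=cv2.INTER_CUBIC)
for r,z,col in((.028,.010,(0,255,0)),(.015,.010,(0,0,255)),(.028,0,(0,255,255))):
    for k in range(0,360,6):
        q=proj('side',(t[0]+r*np.cos(np.radians(k)),t[1]+r*np.sin(np.radians(k)),z)); cv2.circle(im,tuple(int(v) for v in (q-[x,y]+.5)*s),1,col,-1)
cv2.imwrite('pics/c5.png',im)
```

```text
[ 0.42979936 -0.23993785  0.03579828] 0.028602759671269934 [-1.19195087  0.76992724  8.12075045] [0.3975077  0.37272842 0.03529577]
```

View pics/c5.png

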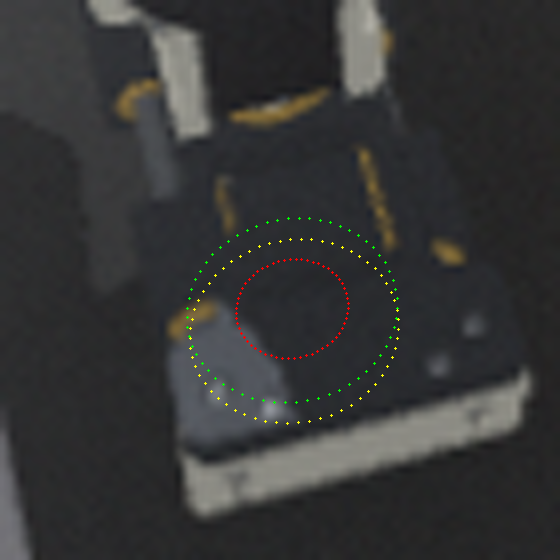

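The gripper hides the cover here. I lift slightly to check the grasp.

>>> {"fn": "apply_moves", "kwargs": {
  "targets": [
    {"travel": [0, 0, -3], "roll": 0, "jaw": 25},
    {"travel": [0, 0, -5], "roll": 0, "jaw": 25},
    {"travel": [0, 0, -10], "roll": 0, "jaw": 25},
    {"travel": [0, 0, -20], "roll": 0, "jaw": 25},
    {"travel": [0, 0, 0], "roll": 0, "jaw": 25},
    {"travel": [0, 0, 0], "roll": 0, "jaw": 25}
  ]
}}

```text
clock: 10.4
tool_pos: [0.4295, -0.2398, 0.0737]
orientation: [180.0, -0.1, -1.0]
force: [-0.1, 0.2, -1.6]
opening: 0.0285
gripper_force: 30.0
```

Run:
```python
from h import *
o=ctrl.get_obs(); t=o['tool_pos']; print(t,o['opening'],o['force'],o['moment'])
b=snap('side','s6.png')
p=proj('side',t-[0,0,.03]).astype(int); w,h,s=80,70,8; x,y=p[0]-w//2,p[1]-h//2
im=cv2.resize(b[y:y+h,x:x+w,::-1],(w*s,h*s),interpolation=cv2.INTER_CUBIC)
for r,z,col in((.028,t[2]-.0258,(0,255,0)),(.028,t[2]-.0358,(0,255,255))):
    for k in range(0,360,6):
        q=proj('side',(t[0]+r*np.cos(np.radians(k)),t[1]+r*np.sin(np.radians(k)),z)); cv2.circle(im,tuple(int(v) for v in (q-[x,y]+.5)*s),1,col,-1)
cv2.imwrite('pics/c6.png',im)
```

```text
[ 0.42950308 -0.23982626  0.07365437] 0.028499410241700683 [-0.08685006  0.19867269 -1.62850902] [ 0.02801092  0.04067278 -0.03226928]
```

View pics/c6.png

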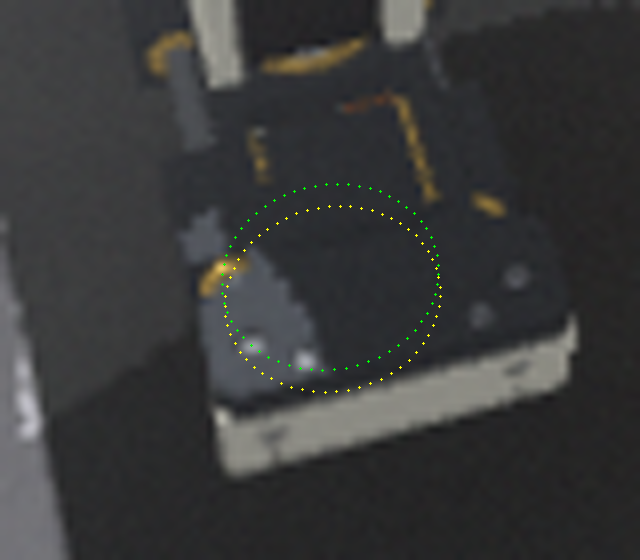

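The gripper hides the cover from this angle, but the wrist reads −1.6 N (the cover's weight) with a firm grip. I carry it to above the nest, where the view is better.

>>> {"fn": "apply_moves", "kwargs": {
  "targets": [
    {"travel": [0, 0, -25], "roll": 0, "jaw": 25},
    {"travel": [0, 0, -28], "roll": 0, "jaw": 25},
    {"travel": [22, -32, 0], "roll": 0, "jaw": 25},
    {"travel": [22, -32, 0], "roll": 0, "jaw": 25},
    {"travel": [22, -32, 0], "roll": 0, "jaw": 25},
    {"travel": [22, -32, 0], "roll": 0, "jaw": 25},
    {"travel": [22, -32, 0], "roll": 0, "jaw": 25},
    {"travel": [22, -32, 0], "roll": 0, "jaw": 25},
    {"travel": [12, -17, 0], "roll": 0, "jaw": 25},
    {"travel": [12, -17, 0], "roll": 0, "jaw": 25}
  ]
}}

```text
clock: 11.45
tool_pos: [0.589, -0.0155, 0.125]
orientation: [180.0, 0.1, -0.9]
force: [-0.0, 0.1, -1.4]
opening: 0.0282
gripper_force: 30.0
```

>>> {"fn": "apply_moves", "kwargs": {
  "targets": [
    {"travel": [0, 0, 0], "roll": 0, "jaw": 25},
    {"travel": [0, 0, 0], "roll": 0, "jaw": 25},
    {"travel": [0, 0, 0], "roll": 0, "jaw": 25}
  ]
}}

```text
clock: 11.75
tool_pos: [0.5883, -0.0173, 0.1257]
orientation: [180.0, 0.1, -1.0]
force: [0.3, -0.7, -1.1]
opening: 0.0284
gripper_force: 30.0
```

Run:
```python
from h import *
o=ctrl.get_obs(); t=o['tool_pos']; print(t,o['orientation'],o['opening'],o['force'])
b=snap('side','s7.png')
C=np.array([t[0],t[1]])
f=lambda r,z:np.array([proj('side',(C[0]+r*np.cos(k),C[1]+r*np.sin(k),z)) for k in np.linspace(0,2*np.pi,72)])
q=f(.028,t[2]-.0258);q2=f(.028,t[2]-.0358); print('pred flange top u',q[:,0].min(),q[:,0].max(),'bot v max',q2[:,1].max(), 'row of left extreme',q[q[:,0].argmin()],q2[q2[:,0].argmin()])
v=int(round((q[q[:,0].argmin()][1]+q2[q2[:,0].argmin()][1])/2)); 
for r in range(v-6,v+14,2): print(r,b[r,300:350:1].mean(1).astype(int).tolist())
```

```text
[ 0.58825298 -0.01725853  0.12569339] [ 1.79990374e+02  5.50143604e-02 -1.01817884e+00] 0.028361363162888713 [ 0.34659008 -0.68352866 -1.10250298]
pred flange top u 315.4804762434747 337.8404189326497 bot v max 227.59268480585172 row of left extreme [315.48047624 217.1020425 ] [315.52925417 220.0894322 ]
213 [63, 64, 64, 63, 61, 62, 63, 64, 62, 65, 65, 65, 65, 65, 65, 64, 66, 64, 64, 98, 147, 155, 143, 113, 87, 87, 84, 105, 124, 128, 133, 133, 139, 147, 146, 146, 147, 147, 147, 148, 147, 146, 148, 146, 147, 147, 147, 147, 148, 143]
215 [62, 64, 64, 64, 63, 64, 64, 64, 62, 64, 63, 63, 65, 65, 63, 63, 64, 123, 159, 167, 167, 156, 156, 147, 145, 147, 147, 145, 146, 146, 146, 147, 147, 148, 146, 146, 147, 147, 147, 147, 148, 146, 148, 147, 148, 148, 147, 148, 148, 147]
217 [63, 64, 63, 63, 63, 64, 64, 65, 64, 65, 63, 63, 66, 64, 60, 63, 149, 169, 167, 168, 168, 156, 151, 148, 146, 132, 90, 77, 97, 145, 146, 147, 147, 147, 147, 146, 148, 147, 147, 148, 146, 147, 147, 148, 147, 146, 147, 132, 119, 119]
219 [62, 64, 64, 63, 65, 64, 64, 64, 63, 64, 63, 64, 63, 63, 62, 62, 163, 169, 168, 169,
[... 835 characters left out ...]
7 [61, 63, 61, 61, 60, 62, 61, 61, 63, 62, 60, 61, 61, 89, 135, 137, 123, 135, 159, 159, 160, 157, 151, 155, 157, 155, 157, 154, 153, 152, 153, 144, 144, 159, 159, 165, 152, 96, 105, 114, 95, 122, 116, 73, 64, 64, 64, 66, 66, 66]
229 [61, 61, 63, 60, 60, 62, 61, 61, 61, 61, 57, 60, 68, 86, 134, 135, 131, 162, 162, 161, 163, 139, 132, 136, 139, 146, 149, 148, 150, 148, 150, 146, 142, 165, 165, 166, 166, 157, 143, 91, 94, 96, 124, 130, 75, 63, 66, 66, 63, 66]
231 [94, 173, 108, 105, 128, 111, 78, 74, 72, 77, 75, 76, 86, 140, 135, 134, 131, 163, 164, 166, 165, 142, 133, 134, 140, 140, 143, 144, 144, 145, 150, 147, 146, 165, 167, 167, 166, 141, 143, 142, 115, 81, 95, 96, 123, 74, 65, 63, 65, 64]
```

The flange edges are seen at u≈315.5 and 337.6, against 315.5 and 337.8 predicted, so the cover is centred in the grip. I trim by 1 mm and lower it.

>>> {"fn": "apply_moves", "kwargs": {
  "targets": [
    {"travel": [1, -0.7, 6], "roll": 0, "jaw": 25},
    {"travel": [0, 0, 6], "roll": 0, "jaw": 25},
    {"travel": [0, 0, 4], "roll": 0, "jaw": 25},
    {"travel": [0, 0, 3], "roll": 0, "jaw": 25},
    {"travel": [0, 0, 2], "roll": 0, "jaw": 25},
    {"travel": [0, 0, 0], "roll": 0, "jaw": 25},
    {"travel": [0, 0, 0], "roll": 0, "jaw": 25}
  ]
}}

```text
clock: 12.5
tool_pos: [0.5901, -0.0158, 0.105]
orientation: [180.0, -0.0, -1.0]
force: [0.0, 0.2, -1.0]
opening: 0.0286
gripper_force: 30.0
```

>>> {"fn": "apply_moves", "kwargs": {
  "targets": [
    {"travel": [-0.4, 0.4, 2], "roll": 0, "jaw": 25},
    {"travel": [0, 0, 2], "roll": 0, "jaw": 25},
    {"travel": [0, 0, 2], "roll": 0, "jaw": 25},
    {"travel": [0, 0, 0], "roll": 0, "jaw": 25},
    {"travel": [0, 0, 0], "roll": 0, "jaw": 25}
  ]
}}

```text
clock: 13.0
tool_pos: [0.5896, -0.0162, 0.0989]
orientation: [180.0, 0.0, -1.0]
force: [0.5, 0.6, -1.7]
opening: 0.0284
gripper_force: 30.0
```

>>> {"fn": "apply_moves", "kwargs": {
  "targets": [
    {"travel": [0, 0, 1.5], "roll": 0, "jaw": 25},
    {"travel": [0, 0, 1], "roll": 0, "jaw": 25},
    {"travel": [0, 0, 0.5], "roll": 0, "jaw": 25},
    {"travel": [0, 0, 0], "roll": 0, "jaw": 25},
    {"travel": [0, 0, 0], "roll": 0, "jaw": 25}
  ]
}}

```text
clock: 13.5
tool_pos: [0.5897, -0.0162, 0.0959]
orientation: [-180.0, -0.0, -1.0]
force: [0.0, 0.4, -0.5]
opening: 0.0285
gripper_force: 30.0
```

>>> {"fn": "apply_moves", "kwargs": {
  "targets": [
    {"travel": [0, 0, 0.5], "roll": 0, "jaw": 25},
    {"travel": [0, 0, 0.4], "roll": 0, "jaw": 25},
    {"travel": [0, 0, 0], "roll": 0, "jaw": 25},
    {"travel": [0, 0, 0], "roll": 0, "jaw": 25}
  ]
}}

```text
clock: 13.9
tool_pos: [0.5897, -0.0162, 0.0958]
orientation: [180.0, -0.0, -1.0]
force: [-3.5, 0.3, 5.1]
opening: 0.0286
gripper_force: 30.0
```

It is seated: +5 N at z = 0.0958, exactly where it should be. I release it and go to the stylus.

>>> {"fn": "apply_moves", "kwargs": {
  "targets": [
    {"travel": [0, 0, 0], "roll": 0, "jaw": 40},
    {"travel": [0, 0, 0], "roll": 0, "jaw": 55},
    {"travel": [0, 0, 0], "roll": 0, "jaw": 60},
    {"travel": [0, 0, 0], "roll": 0, "jaw": 60},
    {"travel": [0, 0, -25], "roll": 0, "jaw": 60},
    {"travel": [0, 0, -35], "roll": 0, "jaw": 60},
    {"travel": [0, 0, -35], "roll": 0, "jaw": 60},
    {"travel": [6, 30, 0], "roll": 0, "jaw": 60},
    {"travel": [6, 32, 0], "roll": 0, "jaw": 60},
    {"travel": [6, 30, 0], "roll": 0, "jaw": 60}
  ]
}}

```text
clock: 14.9
tool_pos: [0.6063, -0.1093, 0.1905]
orientation: [-180.0, -0.0, -0.9]
force: [0.3, 1.0, 0.8]
opening: 0.0601
gripper_force: 0.0
```

>>> {"fn": "apply_moves", "kwargs": {
  "targets": [
    {"travel": [6, 30, 0], "roll": 0, "jaw": 60},
    {"travel": [6, 30, 0], "roll": 0, "jaw": 60},
    {"travel": [6, 30, 0], "roll": 0, "jaw": 60},
    {"travel": [5, 30, 0], "roll": 0, "jaw": 60},
    {"travel": [5, 30, 0], "roll": 0, "jaw": 60},
    {"travel": [0, 0, 0], "roll": 0, "jaw": 60},
    {"travel": [0, 0, 0], "roll": 0, "jaw": 60}
  ]
}}

```text
clock: 15.6
tool_pos: [0.6312, -0.2596, 0.1894]
orientation: [-180.0, 0.0, -1.1]
force: [0.5, -0.3, 0.4]
opening: 0.06
gripper_force: 0.0
```

Run:
```python
from h import *
o=ctrl.get_obs(); t=o['tool_pos']; print(t,o['orientation'])
a=snap('top','t8.png')
s=cv2.imread('pics/t0.png')
# nest check: white disc (flange) and neck/hole in the top view
for z,l in((.070,'flange top'),(.094,'mouth')): print(l,proj('top',(.5895,-.0165,z)))
p=a[170:226,312:368,::-1]; w,h,sc=56,56,7
p2=ctrl.snapshot('side'); q=proj('side',(.5895,-.0165,.07)).astype(int); p2=p2[q[1]-28:q[1]+28,q[0]-28:q[0]+28,::-1]
cv2.imwrite('pics/c8.png',cv2.resize(np.hstack([p,p2]),(784,392),interpolation=cv2.INTER_CUBIC)); print(q)
```

```text
[ 0.63118033 -0.25961362  0.18937986] [-1.79985895e+02  4.95168435e-02 -1.06412026e+00]
flange top [341.43258837 195.52418516]
mouth [341.85365662 193.79511968]
[326 225]
```

View pics/c8.png

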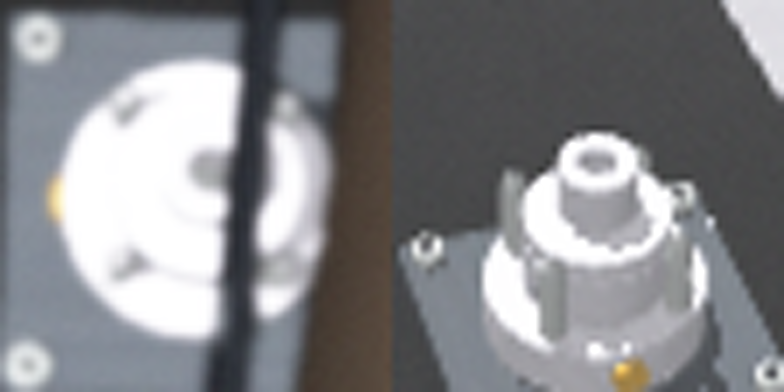

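The cover stands upright and level on the spacer, with its mouth at (597,158) in the right crop. Now I grip the stylus.

>>> {"fn": "apply_moves", "kwargs": {
  "targets": [
    {"travel": [1, 0.5, 25], "roll": 0, "jaw": 60},
    {"travel": [0, 0, 30], "roll": 0, "jaw": 60},
    {"travel": [0, 0, 20], "roll": 0, "jaw": 60},
    {"travel": [0, 0, 5], "roll": 0, "jaw": 45},
    {"travel": [0, 0, 0], "roll": 0, "jaw": 30},
    {"travel": [0, 0, 0], "roll": 0, "jaw": 15},
    {"travel": [0, 0, 0], "roll": 0, "jaw": 12},
    {"travel": [0, 0, 0], "roll": 0, "jaw": 12},
    {"travel": [0, 0, 0], "roll": 0, "jaw": 12}
  ]
}}

```text
clock: 16.6
tool_pos: [0.6329, -0.2595, 0.1109]
orientation: [180.0, -0.1, -1.0]
force: [0.7, -0.9, 3.5]
opening: 0.0185
gripper_force: 30.0
```

>>> {"fn": "apply_moves", "kwargs": {
  "targets": [
    {"travel": [0, 0, 0], "roll": 0, "jaw": 12},
    {"travel": [0, 0, 0], "roll": 0, "jaw": 12}
  ]
}}

```text
clock: 16.8
tool_pos: [0.6329, -0.2596, 0.1109]
orientation: [180.0, -0.1, -1.0]
force: [-1.1, 1.3, 5.6]
opening: 0.0186
gripper_force: 30.0
```

Run:
```python
from h import *
print('mouth side',onz('side',(326.8,219.1),.094)); o=ctrl.get_obs(); print(o['tool_pos'],o['force'],o['moment'])
```

```text
mouth side [ 0.58830444 -0.01834464  0.094     ]
[ 0.63290382 -0.25955294  0.11089693] [-1.10434551  1.26435415  5.59205591] [0.53329802 0.28318802 0.0057166 ]
```

>>> {"fn": "apply_moves", "kwargs": {
  "targets": [
    {"travel": [0, 0, -5], "roll": 0, "jaw": 12},
    {"travel": [0, 0, -15], "roll": 0, "jaw": 12},
    {"travel": [0, 0, -25], "roll": 0, "jaw": 12},
    {"travel": [0, 0, -25], "roll": 0, "jaw": 12},
    {"travel": [0, 0, -25], "roll": 0, "jaw": 12},
    {"travel": [0, 0, -20], "roll": 0, "jaw": 12},
    {"travel": [0, 0, 0], "roll": 0, "jaw": 12},
    {"travel": [0, 0, 0], "roll": 0, "jaw": 12}
  ]
}}

```text
clock: 17.6
tool_pos: [0.6325, -0.2594, 0.2258]
orientation: [-180.0, -0.1, -1.0]
force: [-0.1, 0.9, 0.1]
opening: 0.0187
gripper_force: 30.0
```

>>> {"fn": "apply_moves", "kwargs": {
  "targets": [
    {"travel": [-6, -30, 0], "roll": 0, "jaw": 12},
    {"travel": [-6, -30, 0], "roll": 0, "jaw": 12},
    {"travel": [-6, -30, 0], "roll": 0, "jaw": 12},
    {"travel": [-6, -30, 0], "roll": 0, "jaw": 12},
    {"travel": [-6, -30, 0], "roll": 0, "jaw": 12},
    {"travel": [-6, -30, 0], "roll": 0, "jaw": 12},
    {"travel": [-6, -30, 0], "roll": 0, "jaw": 12},
    {"travel": [-5.2, -32.3, 0], "roll": 0, "jaw": 12},
    {"travel": [0, 0, 0], "roll": 0, "jaw": 12},
    {"travel": [0, 0, 0], "roll": 0, "jaw": 12}
  ]
}}

```text
clock: 18.6
tool_pos: [0.5888, -0.0158, 0.2243]
orientation: [180.0, 0.1, -0.9]
force: [-0.4, 0.4, -0.5]
opening: 0.0183
gripper_force: 30.0
```

>>> {"fn": "apply_moves", "kwargs": {
  "targets": [
    {"travel": [0, 0, 3], "roll": 0, "jaw": 12},
    {"travel": [0, 0, 0], "roll": 0, "jaw": 12},
    {"travel": [0, 0, 0], "roll": 0, "jaw": 12}
  ]
}}

```text
clock: 18.9
tool_pos: [0.5893, -0.0172, 0.2216]
orientation: [180.0, 0.0, -1.0]
force: [0.3, -0.3, -0.6]
opening: 0.0181
gripper_force: 30.0
```

Run:
```python
from h import *
o=ctrl.get_obs(); t=o['tool_pos']; print(t,o['opening'],o['force'])
b=snap('side','s9.png')
for z in(.163,.155,.140,.125,t[2]-.105):
    print(z,proj('side',(t[0],t[1],z)))
print('mouth pred',proj('side',(.5895,-.0164,.094)))
for r in range(184,232,3): print(r,b[r,312:344].mean(1).astype(int).tolist())
```

```text
[ 0.58929857 -0.01723717  0.22158454] 0.01807372596601815 [ 0.27179703 -0.34359236 -0.60175132]
0.163 [327.24746876 197.14915233]
0.155 [327.22184258 199.76016855]
0.14 [327.17452468 204.57753111]
0.125 [327.12813837 209.29528407]
0.1165845409895961 [327.10251263 211.89955043]
mouth pred [327.0053467 218.5164108]
184 [116, 95, 90, 86, 75, 73, 73, 73, 71, 114, 128, 146, 146, 147, 148, 145, 146, 147, 146, 148, 147, 148, 146, 147, 146, 147, 157, 169, 170, 179, 189, 186]
187 [72, 71, 72, 74, 73, 72, 71, 71, 72, 74, 83, 120, 137, 136, 143, 139, 140, 141, 142, 142, 143, 142, 143, 109, 72, 69, 68, 159, 206, 210, 211, 209]
190 [71, 72, 70, 74, 64, 60, 60, 57, 53, 54, 139, 143, 145, 127, 141, 146, 148, 148, 147, 142, 135, 134, 113, 93, 71, 70, 68, 68, 93, 158, 206, 206]
193 [54, 53, 54, 55, 53, 62, 64, 65, 66, 66, 105, 135, 146, 148, 152, 147, 145, 143, 149, 135, 129, 75, 68, 68, 69, 67, 70, 66, 68, 68, 94, 207]
196 [54, 51, 61, 62, 64, 66, 65, 66, 68, 67, 66, 65, 69, 75, 130, 134, 128, 89, 75, 69, 65, 67, 68, 68, 67, 68, 68, 68, 69, 68, 68, 68]
199 [67, 68, 66, 66, 66, 67, 64, 65, 66, 65, 66
[... 835 characters left out ...]
168, 163, 159, 145, 118, 77, 78, 66, 63, 66, 66, 66, 66, 65, 65, 66, 66]
220 [63, 62, 61, 65, 63, 62, 63, 63, 63, 97, 161, 162, 139, 136, 144, 147, 150, 147, 154, 162, 164, 137, 123, 71, 67, 64, 65, 65, 66, 65, 66, 65]
223 [64, 84, 138, 142, 124, 90, 146, 165, 165, 148, 143, 153, 158, 165, 168, 170, 169, 162, 154, 145, 133, 151, 165, 150, 102, 135, 133, 174, 179, 78, 66, 65]
226 [62, 90, 134, 135, 134, 166, 167, 166, 167, 149, 145, 150, 152, 150, 150, 147, 146, 143, 139, 133, 130, 152, 166, 166, 165, 161, 167, 146, 146, 120, 89, 68]
229 [83, 104, 135, 136, 128, 161, 167, 168, 167, 167, 164, 159, 151, 148, 147, 147, 146, 145, 147, 158, 167, 170, 169, 168, 168, 151, 149, 105, 94, 96, 124, 129]
```

The shaft is vertical at u≈327.1 and the mouth is at 327.0, so they are aligned. I go down the hole.

>>> {"fn": "apply_moves", "kwargs": {
  "targets": [
    {"travel": [0, -0.5, 12], "roll": 0, "jaw": 12},
    {"travel": [0, 0, 8], "roll": 0, "jaw": 12},
    {"travel": [0, 0, 6], "roll": 0, "jaw": 12},
    {"travel": [0, 0, 6], "roll": 0, "jaw": 12},
    {"travel": [0, 0, 0], "roll": 0, "jaw": 12}
  ]
}}

```text
clock: 19.45
tool_pos: [0.5889, -0.016, 0.1888]
orientation: [180.0, 0.1, -1.0]
force: [-0.3, -0.4, -0.9]
opening: 0.0185
gripper_force: 30.0
```

Tip at 0.084, 10 mm inside the hole, no contact.

>>> {"fn": "apply_moves", "kwargs": {
  "targets": [
    {"travel": [0, 0, 8], "roll": 0, "jaw": 12},
    {"travel": [0, 0, 8], "roll": 0, "jaw": 12},
    {"travel": [0, 0, 8], "roll": 0, "jaw": 12},
    {"travel": [0, 0, 6], "roll": 0, "jaw": 12},
    {"travel": [0, 0, 0], "roll": 0, "jaw": 12},
    {"travel": [0, 0, 0], "roll": 0, "jaw": 12}
  ]
}}

```text
clock: 20.05
tool_pos: [0.5895, -0.0159, 0.1599]
orientation: [180.0, 0.0, -1.0]
force: [0.1, -0.1, -1.3]
opening: 0.0187
gripper_force: 30.0
```

Tip at 0.055; now contact and press.

>>> {"fn": "apply_moves", "kwargs": {
  "targets": [
    {"travel": [0, 0, 3], "roll": 0, "jaw": 12},
    {"travel": [0, 0, 3], "roll": 0, "jaw": 12},
    {"travel": [0, 0, 2], "roll": 0, "jaw": 12},
    {"travel": [0, 0, 2], "roll": 0, "jaw": 12},
    {"travel": [0, 0, 0], "roll": 0, "jaw": 12},
    {"travel": [0, 0, 0], "roll": 0, "jaw": 12}
  ]
}}

```text
clock: 20.65
tool_pos: [0.5898, -0.0159, 0.1505]
orientation: [-180.0, -0.0, -1.0]
force: [-0.3, -0.7, 3.4]
opening: 0.0186
gripper_force: 30.0
```

>>> {"fn": "apply_moves", "kwargs": {
  "targets": [
    {"travel": [0, 0, 1], "roll": 0, "jaw": 12},
    {"travel": [0, 0, 1], "roll": 0, "jaw": 12},
    {"travel": [0, 0, 0], "roll": 0, "jaw": 12},
    {"travel": [0, 0, 0], "roll": 0, "jaw": 12},
    {"travel": [0, 0, 0], "roll": 0, "jaw": 12}
  ]
}}

```text
clock: 21.15
tool_pos: [0.5897, -0.0159, 0.1483]
orientation: [-180.0, -0.0, -1.0]
force: [0.4, 1.0, 4.9]
opening: 0.0186
gripper_force: 30.0
```

>>> {"fn": "apply_moves", "kwargs": {
  "targets": [
    {"travel": [0, 0, 0.5], "roll": 0, "jaw": 12},
    {"travel": [0, 0, 0.5], "roll": 0, "jaw": 12},
    {"travel": [0, 0, 0], "roll": 0, "jaw": 12},
    {"travel": [0, 0, 0], "roll": 0, "jaw": 12},
    {"travel": [0, 0, 0], "roll": 0, "jaw": 12}
  ]
}}

```text
clock: 21.65
tool_pos: [0.59, -0.0159, 0.148]
orientation: [180.0, -0.1, -0.9]
force: [-0.7, 0.4, 9.7]
opening: 0.0187
gripper_force: 30.0
```

It has bottomed: z is stalled while the force has passed 6 N. I add a small margin and let it settle.

>>> {"fn": "apply_moves", "kwargs": {
  "targets": [
    {"travel": [0, 0, 0.5], "roll": 0, "jaw": 12},
    {"travel": [0, 0, 0], "roll": 0, "jaw": 12},
    {"travel": [0, 0, 0], "roll": 0, "jaw": 12},
    {"travel": [0, 0, 0], "roll": 0, "jaw": 12},
    {"travel": [0, 0, 0], "roll": 0, "jaw": 12},
    {"travel": [0, 0, 0], "roll": 0, "jaw": 12}
  ]
}}

```text
clock: 22.25
tool_pos: [0.5901, -0.0159, 0.1479]
orientation: [180.0, -0.1, -0.9]
force: [-0.6, 0.7, 12.1]
opening: 0.0184
gripper_force: 30.0
```

>>> {"fn": "apply_moves", "kwargs": {
  "targets": [
    {"travel": [0, 0, 0], "roll": 0, "jaw": 12},
    {"travel": [0, 0, 0], "roll": 0, "jaw": 12},
    {"travel": [0, 0, 0], "roll": 0, "jaw": 12},
    {"travel": [0, 0, 0], "roll": 0, "jaw": 12},
    {"travel": [0, 0, 0], "roll": 0, "jaw": 12}
  ]
}}

```text
clock: 22.75
tool_pos: [0.5901, -0.0159, 0.1479]
orientation: [180.0, -0.1, -0.9]
force: [-2.7, 0.4, 12.5]
opening: 0.0182
gripper_force: 30.0
```

```bash
python3 -c "
from plant import ctrl
print(ctrl.close_job())"
```

```text
the job is handed in; nothing more can be done
None
```

The job is handed in at 22.75 s: spacer and cover seated, stylus still gripped and holding the plunger at its stop with about 12 N; the plunger being fully down is judged from force and height, and no verdict came back.

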